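Start and close the plug of a curing flask

TASK

One of the two curing flasks has its screw plug standing proud, crossed on top of its thread. Back that plug off (counter-clockwise) until it drops into the thread start, then run it in clockwise until it is fully home, and let go. Do not screw it clockwise while it is still standing on the thread, and leave the flask that is already closed alone.

Things in the scene. Friction and masses are not known exactly. Their poses are not given: they have to be found in the camera images.
- flask: the flask to close: round aluminium pot, fixed, 88 mm wide at the foot, 74 mm at the body, in its middle a steel collar 48 mm wide, top 62 mm above the surface. Of two alike flasks, the one whose plug stands 11 mm proud of the collar. Origin: centre of its underside, z up. Two raised ribs, on the +x and -x sides of the collar, mark the thread start
- plug_grip (a point): centre of the plug's grip bar, on the plug's axis, turning with it. Bar: brass, upright, 40 mm long (along x here), 12 wide (y), 24 high, on a flange 42 mm wide, 6 thick. Height over the surface: 91 mm standing on the thread, 83 mm dropped into the thread start, 80 mm home (flange on collar). The plug cannot be lifted out; held by a gripper, it sinks only as that is lowered or opens
- plug_turn (a joint): turn of the plug, rad, clockwise from above positive. 0: bar in line with the ribs, at the thread start. Starts at 0.45 to 0.75, standing on the thread; backed off below 0.15 it is free to drop 8 mm by its weight (2 N); stop at -0.25. Once dropped, it runs in clockwise, 2.5 mm down per rad, to a hard stop at 1.2 (69 degrees from the ribs): home. Turns easily, under 0.1 N m
- closed_flask: the other flask, same shape and size, fixed, its plug already home (flange on the collar, top of the bar 92 mm above the surface); to be left alone. Origin: centre of its underside

How it is judged:
By the outcome, as a careful person would: the job done as asked, in the order asked, and still so for the second after the job is handed in, with the robot touching nothing.
It also fails if it takes over 32 s, if anything falls off the work surface, if the arm or the gripper's body presses on something with over 40 N, if the wrist force passes 120 N, or if a joint passes its speed limit or range.

ROBOT

A 6-joint arm with a two-finger parallel gripper is mounted at the origin on a cart in front of the work surface, level with it; the furniture and walls round the work are solid. World frame = base frame: x ahead of the robot, y to its left, z up, the work surface at z = 0. Lengths are in mm, angles in rad, forces in N, time in s.
With the tool pointing down it reaches from about 350 to 975 mm from the base axis. Payload 7.1 kg.
Tool frame: the origin (TCP) lies on the centre line of the jaws, within the pads' length; the fingertips stand 25 mm ahead of it and the grasp point (between the pads) lies 6 mm ahead of it (ctrl.nose_length is the distance from the TCP to the fingertips, in mm); x points along the fingers, y is the direction in which the jaws open and shut, and the axes are right-handed (so a half turn about x gives the same grasp; the last joint's range is limited). The gripper opens to 88 mm and grips with 3 to 60 N. Pads are 20 mm wide; open, the fingers measure 115 mm over their backs; the gripper's body (75 mm by 178 mm) begins 61 mm behind the grasp point.
Start: joints at [1.261, 0.423, 1.63, -0, 1.089, -0.019], TCP at [179.167, 598.752, 247.675] pointing down, gripper open.
Joint ranges: [-3, 3], [-0.9, 2.11], [0.09, 2.58], [-1.31, 4.45], [0.11, 2.69], [-2.54, 2.54]. Speed limits (rad/s): [2.39, 2.39, 3.01, 3.14, 3.14, 3.14].

INTERFACE

Orientations are given as a rotation vector (axis times angle).
In Python, from workcell import ctrl gives the robot as it stands.
- The arm moves only by the tool arm_command, never from a script. Its argument "deltas" is a list of rows, each a list of 4 numbers: the shift along the tool's x, y, z in m, then the turn about the tool's x in rad. In form: [[tx, ty, tz, yaw], ...]. A call has 1 to 10 rows; each row shifts and turns the pose as measured when the row begins, along the tool's axes as they then stand; what a row does not reach is not made up. A row lasts 1/10 s, in which the tool goes at most 50 mm and 8.59 degrees, less where a joint would pass 70% of its speed; a pose out of reach is approached as far as the arm can. A call is refused whole if a number of a shift passes 0.05 or a number of a turn 0.15, either way. A call with a gripper value outside its range is refused whole. "hand" is the finger opening in m, from 0 to 0.0878, set as the call begins (left out, the last holds). The fingers move at their own pace and stop on an object; the grip force is fixed at half the most. Time passes only in rows, so rows that do not move let the fingers close. It gives the time, the measured TCP pose, the force and the opening at its end, in the units of the state.
- ctrl.get_obs(): the state, without advancing time (a new reading comes with each control period).
- ctrl.get_image(name): name is "scene" or "top" or "wrist"; returns the picture (400x640x3 uint8, red, green, blue); there is no depth.
- ctrl.get_calibration(name): a dict with "fx", "fy", "cx", "cy" (pixels), "R" (3x3) and "t" (3): a world point X has camera coordinates R X + t. Camera axes: x right, y down, z forward; pixel columns grow to the right and rows downward; lengths in mm; the calibration is good to about 2 mm. The wrist camera is an equidistant fisheye: a pixel r from the principal point sees the ray r / f radians off the axis. A picture is of the moment at which its call begins: read the wrist's pose just before it. get_calibration takes no time and is no camera call; for the wrist camera it gives the pose at the moment of the call.
- ctrl.close_job(): hands the job in, once; it reports no verdict.
The state is a dict: "t": time; "qpos": joint angles; "qvel": joint speeds; "joint_torque": joint torques, N m; "ee_pos": TCP position; "orientation": TCP orientation; "ft_force": force on the tool from outside, world axes, zero at the start; "moment": the same for the moment, N m; "width": finger opening in mm.
Only numpy, scipy, OpenCV 4.12 (cv2) and the standard library are available. Lean on these libraries where they do the work, as an engineer would, in place of code of your own. Each camera call takes 0.05 s, during which the arm holds its last target.

## Working session

There is one attempt and no reset: what is moved stays moved. The work goes in short steps, Python scripts to look and compute and a tool call to move; the robot and the scene stay as the last step left them, time stands still between calls to the robot, and variables do not carry over. Pictures are saved under pics/ and viewed, and the job is handed in when it is done.

Besides the shell and the picture viewer there is one more tool, called as name(argument=value, ...), one argument or row to a line, values as JSON. arm_command: Moves the arm, as the interface text tells. Its arguments: {"type":"object","properties":{"deltas":{"type":"array","items":{"type":"array","items":{"type":"number"}}},"hand":{"type":"number"}},"required":["deltas"]}

```bash
mkdir -p pics; python3 - <<'E'
from workcell import ctrl
import cv2
o=ctrl.get_obs();print(o)
for n in("scene","top","wrist"):
    c=ctrl.get_calibration(n);print(n,c)
    cv2.imwrite(f"pics/{n}0.png",ctrl.get_image(n)[:,:,::-1])
E
```

```text
{'t': 0.0, 'qpos': array([ 1.26101328e+00,  4.23838660e-01,  1.63069726e+00,  3.55416764e-05,
        1.08860552e+00, -1.90386088e-02]), 'qvel': array([-0.00141839,  0.00096201, -0.0010636 ,  0.00122777,  0.00029672,
       -0.00175074]), 'joint_torque': array([ 1.93326763e-03, -5.44620359e+01, -2.73666269e+01,  6.46164268e-02,
        2.26314651e-02, -8.64867593e-05]), 'ee_pos': array([178.99525849, 598.27059448, 246.90018174]), 'orientation': array([ 0.22702714,  1.55900603, -0.22942609]), 'ft_force': array([-0.2317832 ,  0.02794243,  0.27533879]), 'moment': array([-0.00649762, -0.03164566, -0.01376516]), 'width': 88.24090189944495}
scene {'fx': 464.4905861803319, 'fy': 464.4905861803319, 'cx': 322.55393212019004, 'cy': 206.08616001912944, 'R': array([[ 0.88299258, -0.46928632,  0.00971924],
       [-0.33778753, -0.64967402, -0.68104571],
       [ 0.32591977,  0.59807527, -0.7321764 ]]), 't': array([-305.28624051,  349.00112521,  611.54295259])}
top {'fx': 407.36555600654435, 'fy': 407.36555600654435, 'cx': 325.1067216449606, 'cy': 196.41747629965082, 'R': array([[-0.1083209 , -0.99410673,  0.00428944],
       [-0.96853598,  0.10456015, -0.22584339],
       [ 0.22406393, -0.02861804, -0.97415418]]), 't': array([269.10375977, 455.64435847, 841.53191957])}
wrist {'fx': 309.70691628693146, 'fy': 309.70691628693146, 'cx': 314.07545399065, 'cy': 204.33348566418013, 'R': array([[ 0.2866697 ,  0.95802719, -0.00209351],
       [ 0.91611144, -0.27348666,  0.29316356],
       [ 0.28028611, -0.08595899, -0.95606001]]), 't': array([-623.3265231 ,  -36.03484996,  390.81357922])}
```

View pics/scene0.png

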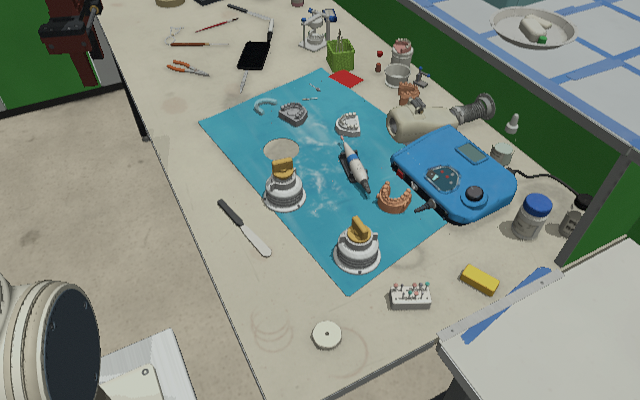

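View pics/top0.png

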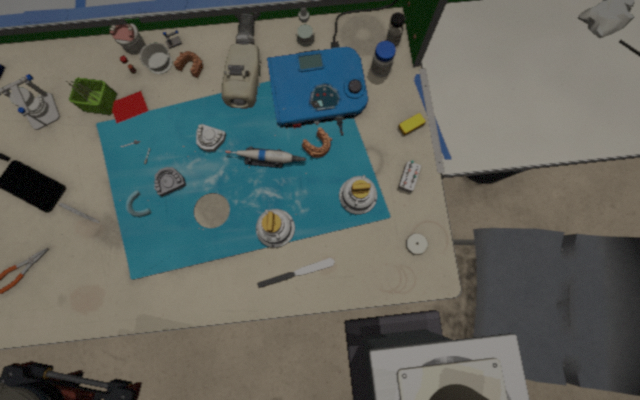

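View pics/wrist0.png

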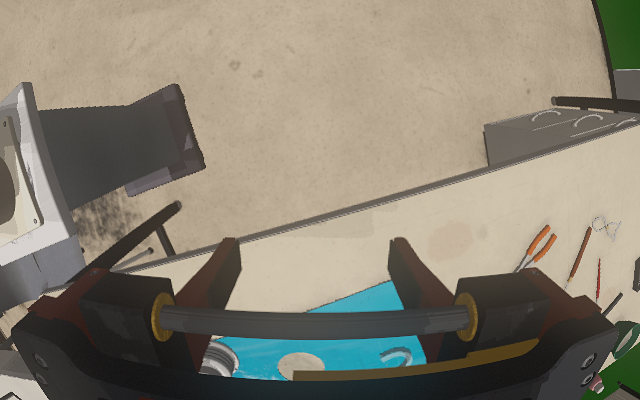

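```bash
python3 - <<'E'
import cv2,numpy as np
s=cv2.imread("pics/scene0.png");t=cv2.imread("pics/top0.png")
k=dict(fx=5,fy=5,interpolation=cv2.INTER_CUBIC)
a=cv2.resize(s[130:220,250:320],None,**k);b=cv2.resize(s[195:285,320:390],None,**k)
cv2.imwrite("pics/s1.png",np.hstack([a,b]))
a=cv2.resize(t[198:258,240:310],None,**k);b=cv2.resize(t[165:225,325:395],None,**k)
cv2.imwrite("pics/t1.png",np.hstack([a,b]))
E
```

```text
(no output)
```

View pics/s1.png

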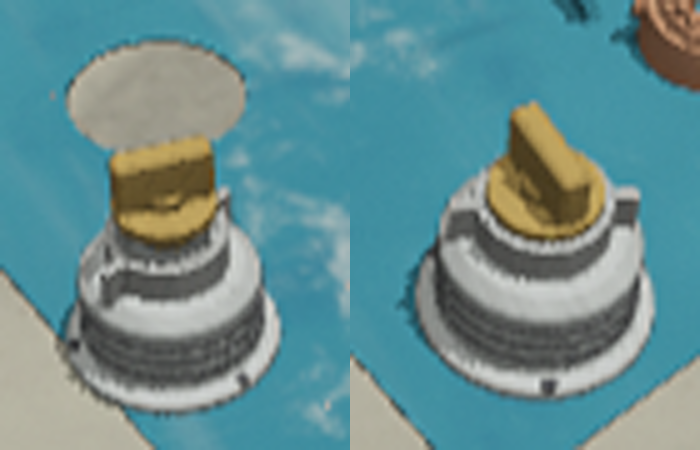

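View pics/t1.png

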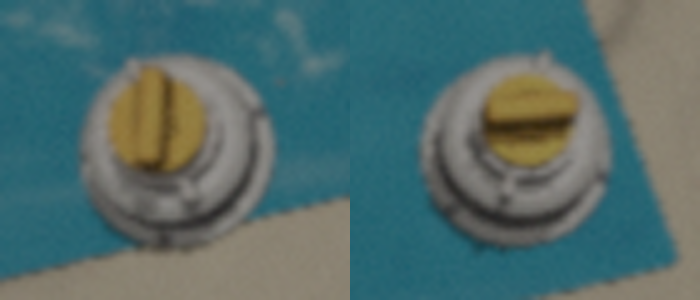

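```bash
cat > h.py <<'E'
import numpy as np
from workcell import ctrl
def ray(n,u,v,c=None):
    c=c or ctrl.get_calibration(n);R=np.array(c["R"]);t=np.array(c["t"])
    a=np.array([(u-c["cx"])/c["fx"],(v-c["cy"])/c["fy"]])
    if n=="wrist":
        r=np.hypot(*a);d=np.array([*(a/r*np.sin(r)),np.cos(r)])
    else: d=np.array([*a,1.])
    return -R.T@t,R.T@d
def onz(n,u,v,z,c=None):
    C,d=ray(n,u,v,c);return C+d*(z-C[2])/d[2]
def proj(n,X,c=None):
    c=c or ctrl.get_calibration(n);p=np.array(c["R"])@X+c["t"]
    if n=="wrist":
        th=np.arctan2(np.hypot(p[0],p[1]),p[2]);s=th/np.hypot(p[0],p[1])
        return np.array([c["cx"]+c["fx"]*p[0]*s,c["cy"]+c["fy"]*p[1]*s])
    return np.array([c["cx"]+c["fx"]*p[0]/p[2],c["cy"]+c["fy"]*p[1]/p[2]])
E
python3 - <<'E'
from h import *
S=lambda x,y:(250+(x+.5)/5-.5,130+(y+.5)/5-.5)
T=lambda x,y:(240+(x+.5)/5-.5,198+(y+.5)/5-.5)
for n,f,P in(("scene",S,[(113,162,103),(213,148,103),(205,138,103),(108,285,62),(225,200,62),(70,330,0),(278,320,0)]),
 ("top",T,[(152,68,103),(148,165,103),(133,65,62),(192,190,62),(80,155,0),(273,165,0)])):
    print(n,"cam",ray(n,0,0)[0].round())
    for x,y,z in P: print((x,y,z),onz(n,*f(x,y),z).round(1))
E
```

```text
scene cam [ 188. -282.  688.]
(113, 162, 103) [417.8 339.9 103. ]
(213, 148, 103) [454.6 329.8 103. ]
(205, 138, 103) [454.4 336.4 103. ]
(108, 285, 62) [403.7 319.7  62. ]
(225, 200, 62) [464.2 342.4  62. ]
(70, 330, 0) [400.5 362.3   0. ]
(278, 320, 0) [479.2 327.9   0. ]
top cam [282. 244. 922.]
(152, 68, 103) [451.4 335.3 103. ]
(148, 165, 103) [411.8 340.  103. ]
(133, 65, 62) [462.1 347.9  62. ]
(192, 190, 62) [405.6 327.1  62. ]
(80, 155, 0) [436.  382.5   0. ]
(273, 165, 0) [422.  295.5   0. ]
```

```bash
cat >> h.py <<'E'
from scipy.spatial.transform import Rotation as Ro
def goto(x,y,z,ang=None):
    """print tool-frame delta in m and yaw to make tool-y axis along ang deg (mod 180)"""
    o=ctrl.get_obs();R=Ro.from_rotvec(o["orientation"]).as_matrix()
    d=R.T@(np.array([x,y,z])-o["ee_pos"])/1000
    a=np.degrees(np.arctan2(R[1,1],R[0,1]))
    print("t",round(o["t"],2),"pos",o["ee_pos"].round(1),"q",o["qpos"].round(2),"w",round(o["width"],1),"F",o["ft_force"].round(1),"M",o["moment"].round(2))
    print("Rtool\n",R.round(3)," y-ang",a.round(2))
    print("delta",d.round(4))
    if ang is not None:
        e=(ang-a+90)%180-90
        print("world turn deg",e,"yaw rad about tool x",(-np.radians(e)).round(3) if R[2,0]<0 else np.radians(e))
E
python3 - <<'E'
from h import *
goto(434,338,190,80)
print(onz("top",357,196,0), onz("top",361,187,92))
E
```

```text
t 0.15 pos [179.  598.4 247.1] q [ 1.26  0.42  1.63  0.    1.09 -0.02] w 87.8 F [-0.4  0.8 -0.2] M [-0.08  0.    0.04]
Rtool
 [[-0.     0.287  0.958]
 [-0.001  0.958 -0.287]
 [-1.    -0.001 -0.   ]]  y-ang 73.34
delta [ 0.0573 -0.1763  0.3189]
world turn deg 6.661822189722997 yaw rad about tool x -0.116
[486.89672388 143.10049326   0.        ] [484.80550986 142.3591837   92.        ]
```

arm_command(
  deltas=[
    [0.004,-0.0176,0.0319,0],
    [0.004,-0.0176,0.0319,0],
    [0.004,-0.0176,0.0319,0],
    [0.004,-0.0176,0.0319,0],
    [0.004,-0.0176,0.0319,0],
    [0.004,-0.0176,0.0319,0],
    [0.004,-0.0176,0.0319,0],
    [0.004,-0.0176,0.0319,0],
    [0.004,-0.0176,0.0319,0],
    [0.004,-0.0176,0.0319,-0.116],
  ],
  hand=0.05,
)

```text
t: 1.15
ee_pos: [439.9, 332.0, 204.1]
orientation: [0.129, 1.569, -0.13]
ft_force: [0.3, 0.7, -0.2]
width: 49.8
```

```bash
python3 - <<'E'
from h import *
goto(434,338,190,80)
E
```

```text
t 1.15 pos [439.9 332.  204.1] q [ 0.62  0.37  1.83  0.    0.94 -0.78] w 49.8 F [ 0.3  0.7 -0.2] M [-0.03 -0.05  0.02]
Rtool
 [[-0.002  0.164  0.986]
 [-0.001  0.986 -0.164]
 [-1.    -0.001 -0.002]]  y-ang 80.55
delta [ 0.0141  0.0049 -0.0068]
world turn deg -0.546658792215112 yaw rad about tool x 0.01
```

arm_command(
  deltas=[
    [0.007,0.0025,-0.0034,0.005],
    [0.007,0.0025,-0.0034,0.005],
    [0,0,0,0],
    [0,0,0,0],
  ],
)

```text
t: 1.55
ee_pos: [434.9, 335.9, 188.2]
orientation: [0.139, 1.569, -0.143]
ft_force: [0.5, 1.0, 0.3]
width: 49.9
```

```bash
python3 - <<'E'
from h import *
import cv2,pickle
goto(434,338,190,80)
c=ctrl.get_calibration("wrist");pickle.dump(c,open("w1.pkl","wb"))
im=ctrl.get_image("wrist")[:,:,::-1];cv2.imwrite("pics/w1.png",im)
print(proj("wrist",np.array([434,338,103.])),proj("wrist",np.array([434,338,62.])))
im=ctrl.get_image("top")[:,:,::-1];cv2.imwrite("pics/top1.png",im)
E
```

```text
t 1.55 pos [434.9 335.9 188.2] q [ 0.64  0.39  1.84  0.    0.91 -0.76] w 49.9 F [0.5 1.  0.3] M [ 0.   -0.   -0.05]
Rtool
 [[-0.003  0.179  0.984]
 [-0.002  0.984 -0.179]
 [-1.    -0.003 -0.003]]  y-ang 79.69
delta [-0.0018  0.0019 -0.0013]
world turn deg 0.31158100764982066 yaw rad about tool x -0.005
[317.97754113 218.80126964] [317.58971705 203.27082947]
```

View pics/w1.png

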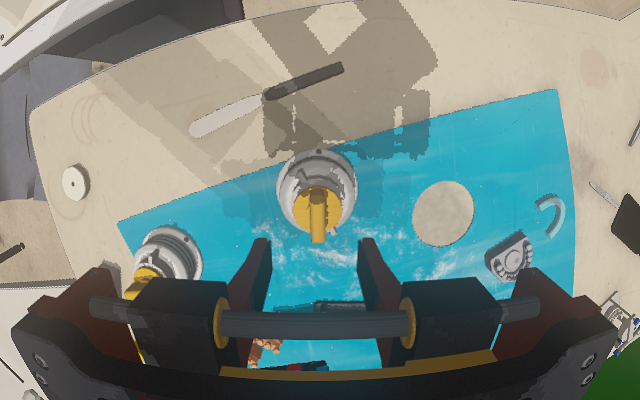

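```bash
python3 - <<'E'
import cv2
s=cv2.imread("pics/w1.png")
cv2.imwrite("pics/w1c.png",cv2.resize(s[145:250,270:370],None,fx=6,fy=5.7,interpolation=cv2.INTER_CUBIC) if 0 else cv2.resize(s[148:248,265:370],None,fx=6,fy=6,interpolation=cv2.INTER_CUBIC))
E
```

```text
(no output)
```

View pics/w1c.png

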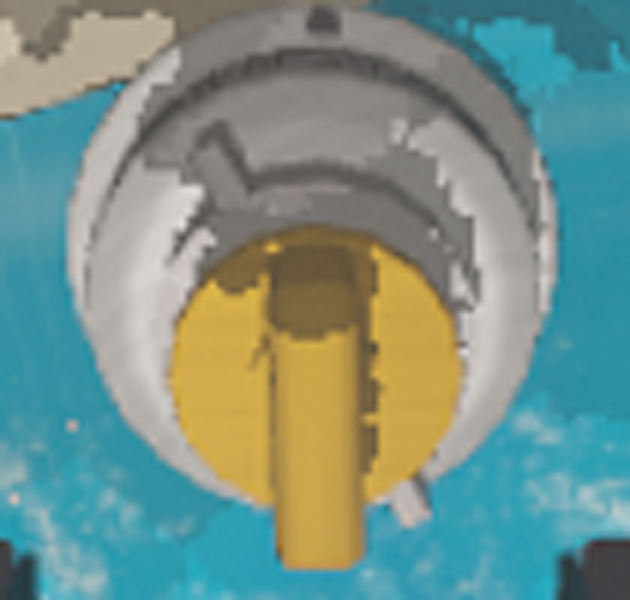

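```bash
python3 - <<'E'
from h import *
import pickle
c=pickle.load(open("w1.pkl","rb"))
W=lambda x,y:(265+(x+.5)/6-.5,148+(y+.5)/6-.5)
def ang(a,b):d=b-a;return np.degrees(np.arctan2(d[1],d[0]))
P=[onz("wrist",*W(x,y),103,c) for x,y in[(273,330),(358,330),(283,565),(362,565)]]
for p in P:print(p.round(1))
print("ctr",sum(P)/4,"ang",ang(P[0],P[2]),ang(P[1],P[3]))
P=[onz("wrist",*W(x,y),62,c) for x,y in[(217,140),(412,505)]]
print(P,sum(P)/2,ang(*P))
E
```

```text
[420.5 334.4 103. ]
[422.3 344.8 103. ]
[452.  329.9 103. ]
[453.8 339.9 103. ]
ctr [437.15412952 337.25119739 103.        ] ang -8.211567105204708 -8.75516196848096
[array([402.93654887, 328.80571918,  62.        ]), array([463.40532509, 347.26182871,  62.        ])] [433.17093698 338.03377395  62.        ] 16.97308980647225
```

arm_command(
  deltas=[
    [0.01,0.0017,0,-0.072],
    [0.014,0,0,0],
    [0.014,0,0,0],
    [0.014,0,0,0],
    [0,0,0,0],
    [0,0,0,0],
  ],
)

```text
t: 2.25
ee_pos: [433.8, 339.9, 133.7]
orientation: [0.083, 1.571, -0.085]
ft_force: [0.3, 0.5, 0.8]
width: 50.2
```

```bash
python3 - <<'E'
from h import *
import cv2,pickle
goto(435,337.5,108,84)
c=ctrl.get_calibration("wrist");pickle.dump(c,open("w2.pkl","wb"))
im=ctrl.get_image("wrist")[:,:,::-1]
cv2.imwrite("pics/w2c.png",cv2.resize(im[130:300,240:400],None,fx=3.5,fy=3.5,interpolation=cv2.INTER_CUBIC))
E
```

```text
t 2.25 pos [433.8 339.9 133.7] q [ 0.64  0.48  1.87  0.    0.8  -0.82] w 50.2 F [0.3 0.5 0.8] M [ 0.02 -0.05 -0.03]
Rtool
 [[-0.002  0.107  0.994]
 [-0.001  0.994 -0.107]
 [-1.    -0.002 -0.002]]  y-ang 83.85
delta [ 0.0257 -0.0022  0.0015]
world turn deg 0.14673129490455494 yaw rad about tool x -0.003
```

View pics/w2c.png

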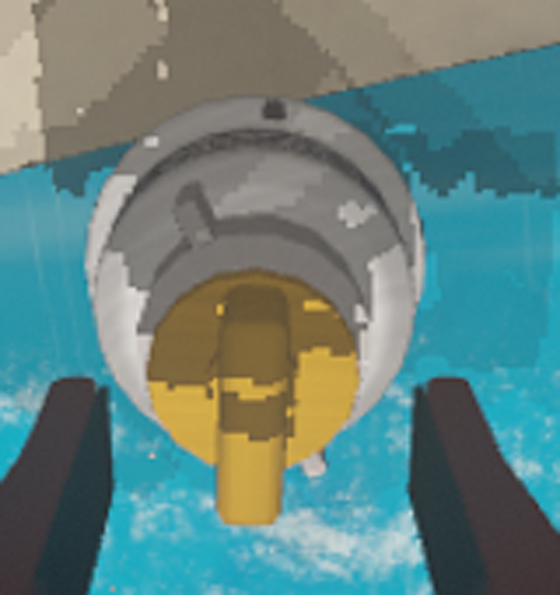

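arm_command(
  deltas=[
    [0.013,-0.0022,0.0015,0],
    [0.012,0,0,0],
    [0,0,0,0],
    [0,0,0,0],
  ],
)

```text
t: 2.7
ee_pos: [435.6, 337.5, 107.4]
orientation: [0.085, 1.57, -0.085]
ft_force: [-0.2, 0.1, -0.2]
width: 49.8
```

```bash
python3 - <<'E'
from h import *
import cv2,pickle
goto(435,337.5,108,84)
c=ctrl.get_calibration("wrist");pickle.dump(c,open("w2.pkl","wb"))
im=ctrl.get_image("wrist")[:,:,::-1]
cv2.imwrite("pics/w3c.png",cv2.resize(im[130:300,240:400],None,fx=3.5,fy=3.5,interpolation=cv2.INTER_CUBIC))
im=ctrl.get_image("scene")[:,:,::-1]
cv2.imwrite("pics/s3c.png",cv2.resize(im[110:230,220:350],None,fx=4,fy=4,interpolation=cv2.INTER_CUBIC))
E
```

```text
t 2.7 pos [435.6 337.5 107.4] q [ 0.64  0.52  1.88  0.    0.75 -0.83] w 49.8 F [-0.2  0.1 -0.2] M [ 0.01  0.03 -0.02]
Rtool
 [[-0.001  0.108  0.994]
 [-0.     0.994 -0.108]
 [-1.    -0.    -0.001]]  y-ang 83.8
delta [-0.0006 -0.     -0.0006]
world turn deg 0.20200725591773505 yaw rad about tool x -0.004
```

View pics/w3c.png

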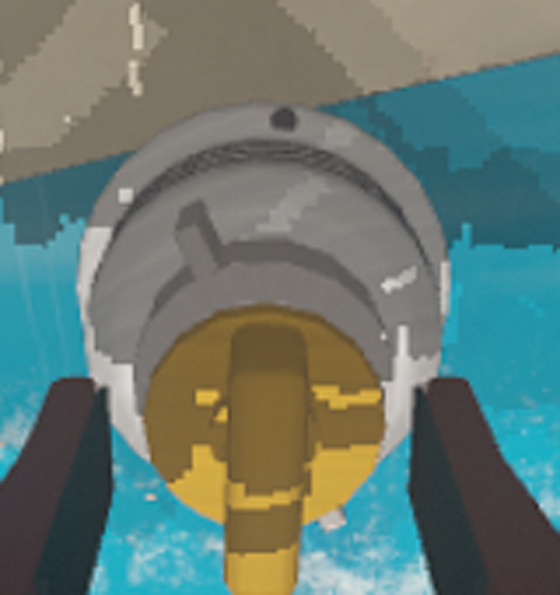

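View pics/s3c.png

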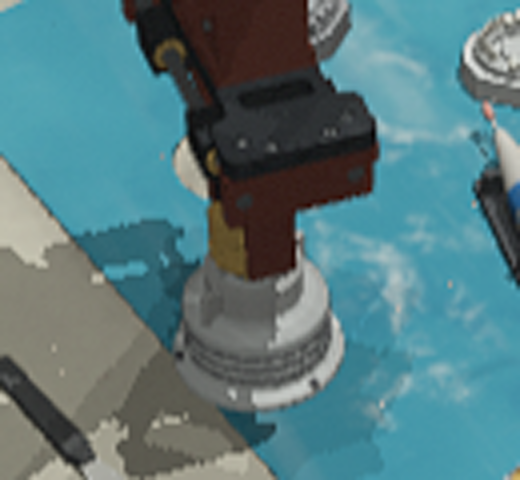

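arm_command(
  deltas=[
    [0,0,0,0],
    [0,0,0,0],
    [0,0,0,0],
    [0,0,0,0],
    [0,0,0,0],
    [0,0,0,0],
  ],
  hand=0.004,
)

```text
t: 3.4
ee_pos: [436.2, 338.0, 108.9]
orientation: [0.086, 1.568, -0.084]
ft_force: [0.2, -0.7, -0.7]
width: 11.7
```

```bash
python3 - <<'E'
from h import *
import cv2
goto(435,337.5,108,109)
im=ctrl.get_image("wrist")[:,:,::-1]
cv2.imwrite("pics/w4c.png",cv2.resize(im[130:300,240:400],None,fx=3.5,fy=3.5,interpolation=cv2.INTER_CUBIC))
E
```

```text
t 3.4 pos [436.2 338.  108.9] q [ 0.64  0.52  1.88 -0.    0.75 -0.82] w 11.7 F [ 0.2 -0.7 -0.7] M [-0.12  0.02  0.04]
Rtool
 [[ 0.001  0.108  0.994]
 [ 0.001  0.994 -0.108]
 [-1.     0.001  0.001]]  y-ang 83.81
delta [ 0.0009 -0.0006 -0.0011]
world turn deg 25.193690245089883 yaw rad about tool x -0.44
```

View pics/w4c.png

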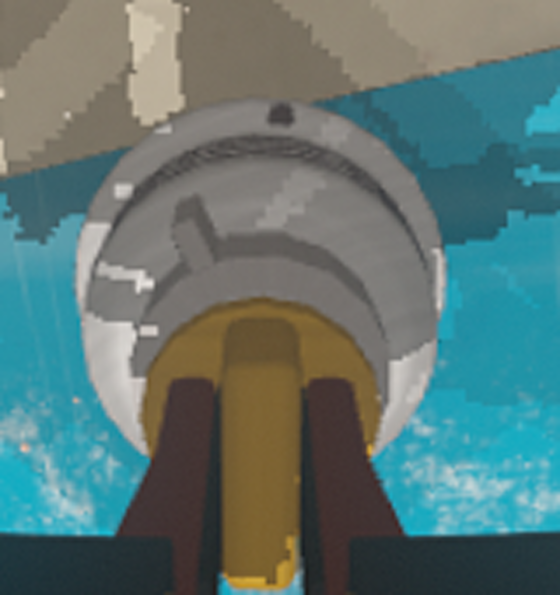

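arm_command(
  deltas=[
    [0,0,0,-0.063],
    [0,0,0,-0.063],
    [0,0,0,-0.063],
    [0,0,0,-0.063],
  ],
)

```text
t: 3.85
ee_pos: [436.2, 338.2, 108.7]
orientation: [-0.118, 1.566, 0.12]
ft_force: [1.3, 1.2, -2.1]
width: 11.8
```

```bash
python3 - <<'E'
from h import *
goto(435,337.5,108,109)
E
```

```text
t 3.85 pos [436.2 338.2 108.7] q [ 0.64  0.52  1.88  0.    0.74 -1.09] w 11.8 F [ 1.3  1.2 -2.1] M [ 0.12 -0.1  -0.02]
Rtool
 [[ 0.001 -0.151  0.989]
 [ 0.002  0.989  0.151]
 [-1.     0.001  0.002]]  y-ang 98.7
delta [ 0.0007 -0.0005 -0.0013]
world turn deg 10.303689109111687 yaw rad about tool x -0.18
```

arm_command(
  deltas=[
    [0,0,0,-0.06],
    [0,0,0,-0.06],
    [0,0,0,-0.06],
    [0,0,0,0],
    [0,0,0,0],
  ],
)

```text
t: 4.35
ee_pos: [436.2, 338.4, 107.7]
orientation: [-0.264, 1.553, 0.267]
ft_force: [1.4, 0.2, -2.8]
width: 11.4
```

```bash
python3 - <<'E'
from h import *
import cv2
goto(435,337.5,108,109)
im=ctrl.get_image("wrist")[:,:,::-1]
cv2.imwrite("pics/w5c.png",cv2.resize(im[130:300,240:400],None,fx=3.5,fy=3.5,interpolation=cv2.INTER_CUBIC))
E
```

```text
t 4.35 pos [436.2 338.4 107.7] q [ 0.64  0.52  1.88  0.    0.74 -1.27] w 11.4 F [ 1.4  0.2 -2.8] M [ 0.11 -0.08  0.01]
Rtool
 [[ 0.001 -0.332  0.943]
 [ 0.002  0.943  0.332]
 [-1.     0.001  0.002]]  y-ang 109.39
delta [-0.0003 -0.0005 -0.0014]
world turn deg -0.39142814079612265 yaw rad about tool x 0.007
```

View pics/w5c.png

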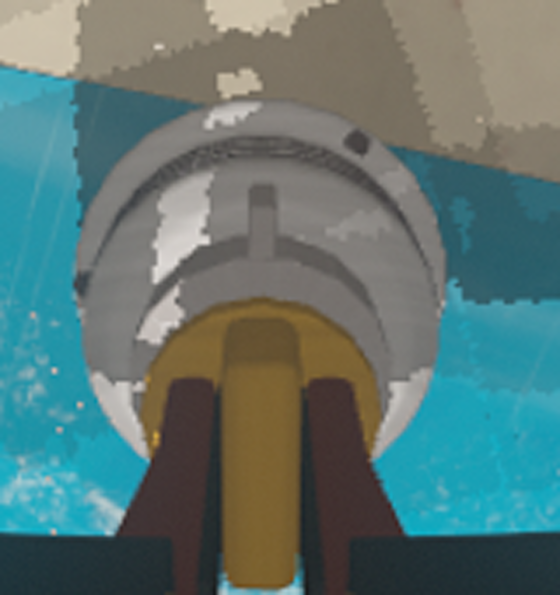

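arm_command(
  deltas=[
    [0,0,0,0],
    [0,0,0,0],
    [0,0,0,0],
    [0,0,0,0],
    [0,0,0,0],
  ],
  hand=0.026,
)

```text
t: 4.9
ee_pos: [436.2, 338.5, 108.2]
orientation: [-0.262, 1.553, 0.265]
ft_force: [0.4, -0.2, -1.0]
width: 25.9
```

```bash
python3 - <<'E'
from h import *
import cv2
goto(435,338,100,109)
im=ctrl.get_image("wrist")[:,:,::-1]
cv2.imwrite("pics/w6c.png",cv2.resize(im[130:300,240:400],None,fx=3.5,fy=3.5,interpolation=cv2.INTER_CUBIC))
E
```

```text
t 4.9 pos [436.2 338.5 108.2] q [ 0.64  0.52  1.88  0.    0.74 -1.27] w 25.9 F [ 0.4 -0.2 -1. ] M [0.05 0.03 0.  ]
Rtool
 [[ 0.001 -0.33   0.944]
 [ 0.002  0.944  0.33 ]
 [-1.     0.002  0.002]]  y-ang 109.25
delta [ 0.0082 -0.0001 -0.0013]
world turn deg -0.25118267685208195 yaw rad about tool x 0.004
```

View pics/w6c.png

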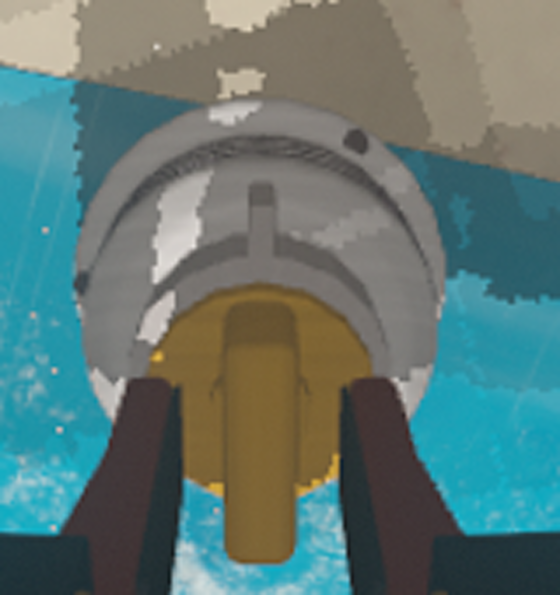

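arm_command(
  deltas=[
    [0.004,0,-0.0012,0],
    [0.004,0,0,0],
    [0,0,0,0],
    [0,0,0,0],
  ],
)

```text
t: 5.35
ee_pos: [434.8, 338.0, 99.3]
orientation: [-0.262, 1.553, 0.265]
ft_force: [-0.3, -1.0, -0.4]
width: 26.1
```

```bash
python3 - <<'E'
from h import *
import cv2
goto(435,338,100,109)
p=np.array([435,338,0.]);u=np.array([np.cos(np.radians(19)),np.sin(np.radians(19)),0])
for top in(103,95,92):
    q=proj("wrist",p+21*u*0-20*u+[0,0,top]);r=proj("wrist",p+20*u+[0,0,top]);f=proj("wrist",p-21*u+[0,0,top-24])
    print(top,*[((k-[240,130])*3.5).round() for k in(q,r,f)])
im=ctrl.get_image("wrist")[:,:,::-1]
cv2.imwrite("pics/w7c.png",cv2.resize(im[130:300,240:400],None,fx=3.5,fy=3.5,interpolation=cv2.INTER_CUBIC))
E
```

```text
t 5.35 pos [434.8 338.   99.3] q [ 0.64  0.53  1.88  0.    0.73 -1.27] w 26.1 F [-0.3 -1.  -0.4] M [0.04 0.06 0.03]
Rtool
 [[ 0.001 -0.33   0.944]
 [ 0.002  0.944  0.33 ]
 [-1.     0.002  0.002]]  y-ang 109.25
delta [-0.0007 -0.      0.0002]
world turn deg -0.2455550586259534 yaw rad about tool x 0.004
103 [266. 405.] [264. 644.] [265. 334.]
95 [266. 381.] [264. 613.] [265. 316.]
92 [266. 373.] [264. 602.] [265. 310.]
```

View pics/w7c.png

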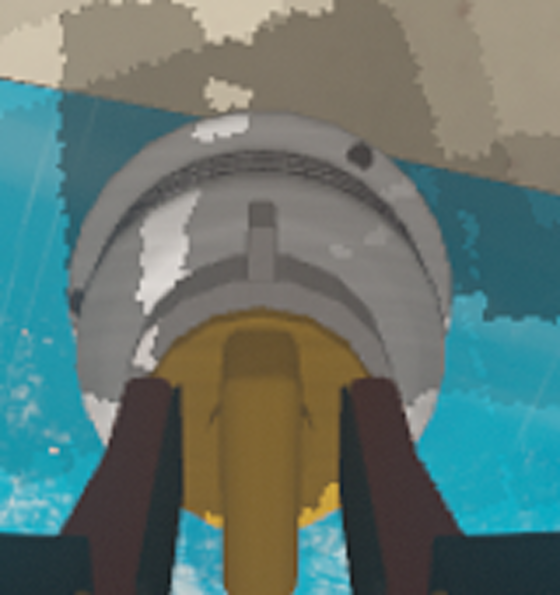

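arm_command(
  deltas=[
    [0,0,0,0],
    [0,0,0,0],
    [0,0,0,0],
    [0,0,0,0],
    [0,0,0,0],
  ],
  hand=0.004,
)

```text
t: 5.9
ee_pos: [434.9, 337.9, 99.4]
orientation: [-0.262, 1.553, 0.265]
ft_force: [0.1, 0.8, -0.3]
width: 11.9
```

arm_command(
  deltas=[
    [0.0003,0,0,0.1],
    [0.0003,0,0,0.1],
    [0.0003,0,0,0.1],
    [0.0003,0,0,0.1],
  ],
)

```text
t: 6.3
ee_pos: [434.9, 338.1, 98.3]
orientation: [0.062, 1.569, -0.059]
ft_force: [0.1, -0.1, 0.4]
width: 11.8
```

```bash
python3 - <<'E'
from h import *
goto(435,338,98.3,40)
E
```

```text
t 6.3 pos [434.9 338.1  98.3] q [ 0.64  0.53  1.88  0.    0.72 -0.86] w 11.8 F [ 0.1 -0.1  0.4] M [0.01 0.01 0.02]
Rtool
 [[ 0.001  0.077  0.997]
 [ 0.002  0.997 -0.077]
 [-1.     0.002  0.001]]  y-ang 85.57
delta [ 0.     -0.0001  0.0001]
world turn deg -45.5736202476629 yaw rad about tool x 0.795
```

arm_command(
  deltas=[
    [0.0003,0,0,0.1],
    [0.0003,0,0,0.1],
    [0.0003,0,0,0.1],
    [0.0003,0,0,0.1],
    [0.0003,0,0,0.1],
    [0.0002,0,0,0.1],
  ],
)

```text
t: 6.9
ee_pos: [434.9, 338.3, 96.9]
orientation: [0.551, 1.499, -0.547]
ft_force: [-0.2, 0.5, -0.5]
width: 12.1
```

```bash
python3 - <<'E'
from h import *
goto(435,338,96.3,40)
E
```

```text
t 6.9 pos [434.9 338.3  96.9] q [ 0.64  0.54  1.88  0.    0.72 -0.23] w 12.1 F [-0.2  0.5 -0.5] M [ 0.   -0.    0.09]
Rtool
 [[ 0.002  0.646  0.764]
 [ 0.002  0.764 -0.646]
 [-1.     0.003  0.   ]]  y-ang 49.8
delta [ 0.0006 -0.0002  0.0002]
world turn deg -9.79613910139551 yaw rad about tool x 0.171
```

arm_command(
  deltas=[
    [0.0003,0,0,0.06],
    [0.0002,0,0,0.06],
    [0.0002,0,0,0.06],
  ],
)

```text
t: 7.2
ee_pos: [435.0, 338.3, 96.7]
orientation: [0.697, 1.456, -0.692]
ft_force: [-0.3, -0.9, 1.7]
width: 11.9
```

```bash
python3 - <<'E'
from h import *
goto(435,338,96.3,40)
E
```

```text
t 7.2 pos [435.  338.3  96.7] q [ 0.64  0.54  1.88  0.    0.72 -0.04] w 11.9 F [-0.3 -0.9  1.7] M [-0.15  0.14  0.31]
Rtool
 [[ 0.002  0.777  0.629]
 [ 0.002  0.629 -0.777]
 [-1.     0.003 -0.   ]]  y-ang 39.01
delta [ 0.0004 -0.0002  0.0003]
world turn deg 0.994922019880562 yaw rad about tool x -0.017
```

arm_command(
  deltas=[
    [0.0003,0,0,0.04],
    [0.0001,0,0,0.04],
    [0,0,0,0.03],
  ],
)

```text
t: 7.5
ee_pos: [435.0, 338.3, 96.7]
orientation: [0.781, 1.424, -0.777]
ft_force: [-1.0, 2.7, -1.1]
width: 12.9
```

```bash
python3 - <<'E'
from h import *
import cv2
goto(435,338,96.3,40)
im=ctrl.get_image("wrist")[:,:,::-1]
cv2.imwrite("pics/w8c.png",cv2.resize(im[130:300,240:400],None,fx=3.5,fy=3.5,interpolation=cv2.INTER_CUBIC))
E
```

```text
t 7.5 pos [435.  338.3  96.7] q [ 0.64  0.54  1.88 -0.    0.72  0.07] w 12.9 F [-1.   2.7 -1.1] M [0.34 0.32 0.79]
Rtool
 [[ 0.003  0.842  0.54 ]
 [ 0.001  0.54  -0.842]
 [-1.     0.003  0.001]]  y-ang 32.69
delta [ 0.0004 -0.0002  0.0002]
world turn deg 7.305944137766943 yaw rad about tool x -0.128
```

View pics/w8c.png

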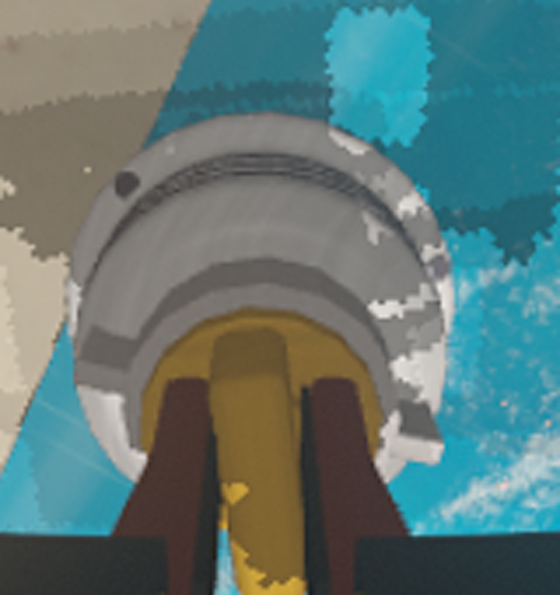

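arm_command(
  deltas=[
    [0,0,0,0],
    [0,0,0,0],
    [0,0,0,0],
    [0,0,0,0],
  ],
  hand=0.045,
)

```text
t: 7.95
ee_pos: [435.1, 338.5, 96.9]
orientation: [0.782, 1.424, -0.777]
ft_force: [0.7, -0.0, -0.4]
width: 41.5
```

arm_command(
  deltas=[
    [-0.01,0,0,0],
    [-0.02,0,0,0],
    [-0.02,0,0,0],
    [-0.02,0,0,0],
    [-0.02,0,0,0],
    [0,0,0,0],
    [0,0,0,0],
  ],
)

```text
t: 8.65
ee_pos: [434.8, 338.1, 193.0]
orientation: [0.783, 1.424, -0.777]
ft_force: [-0.4, 0.7, -0.2]
width: 44.8
```

```bash
python3 - <<'E'
from h import *
import cv2
goto(435,338,96.3,40)
p=np.array([435,338,0.])
for a in (18,-50.7,-54,-47):
  u=np.array([np.cos(np.radians(a)),np.sin(np.radians(a)),0])
  print(a,[((proj("wrist",p+s*20*u+[0,0,92])-[265,130])*6).round() for s in(-1,1)])
im=ctrl.get_image("wrist")[:,:,::-1]
cv2.imwrite("pics/w9c.png",cv2.resize(im[130:230,265:370],None,fx=6,fy=6,interpolation=cv2.INTER_CUBIC))
im=ctrl.get_image("scene")[:,:,::-1]
cv2.imwrite("pics/s9c.png",cv2.resize(im[110:230,220:350],None,fx=4,fy=4,interpolation=cv2.INTER_CUBIC))
E
```

```text
t 8.65 pos [434.8 338.1 193. ] q [ 0.64  0.39  1.84 -0.    0.91  0.07] w 44.8 F [-0.4  0.7 -0.2] M [-0.01  0.03 -0.01]
Rtool
 [[ 0.004  0.842  0.539]
 [ 0.002  0.539 -0.842]
 [-1.     0.004 -0.   ]]  y-ang 32.64
delta [ 0.0967 -0.0003  0.0002]
world turn deg 7.361318627282827 yaw rad about tool x -0.128
18 [array([149., 462.]), array([436., 533.])]
-50.7 [array([276., 354.]), array([310., 634.])]
-54 [array([284., 354.]), array([302., 635.])]
-47 [array([266., 356.]), array([319., 633.])]
```

View pics/w9c.png

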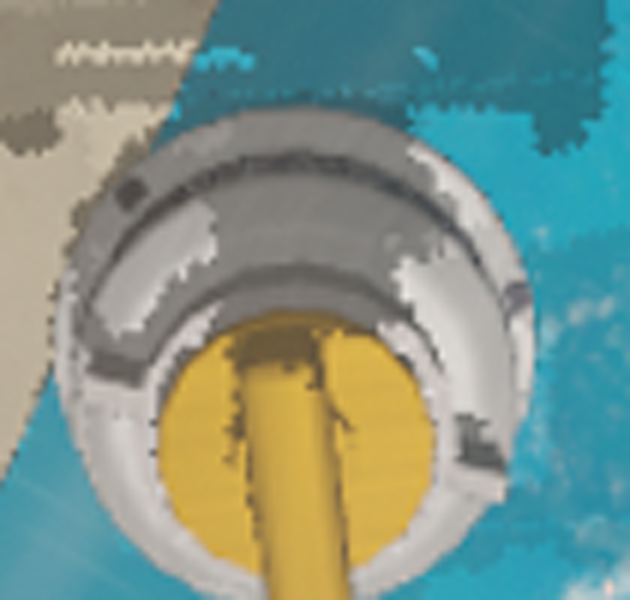

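View pics/s9c.png

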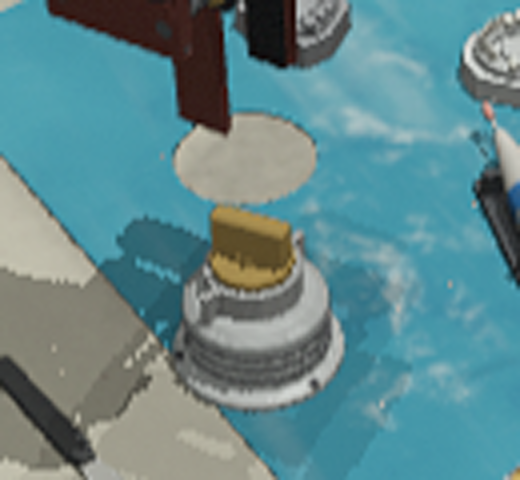

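```bash
python3 - <<'E'
from h import *
W=lambda x,y:(265+(x+.5)/6-.5,130+(y+.5)/6-.5)
def ang(z,a,b):
    d=onz("wrist",*W(*b),z)-onz("wrist",*W(*a),z);return np.degrees(np.arctan2(d[1],d[0]))
b=[ang(92,(243,365),(268,595)),ang(92,(322,360),(350,595))];r=ang(60,(112,370),(487,455))
print(b,r,r-np.mean(b))
E
```

```text
[np.float64(-51.84051679346602), np.float64(-50.52785736545949)] 19.332718408812244 70.516905488275
```

Bar sits about 70° clockwise of the ribs (home is 69°), flange on the collar, gripper clear. Handing in.

```bash
python3 - <<'E'
from workcell import ctrl
print(ctrl.close_job())
E
```

```text
the job is handed in; nothing more can be done
None
```

The plug that stood proud is now screwed fully home and released. I handed the job in at about 9 s, with the gripper open about 100 mm above the plug. No verdict was reported.

- **Back-off:** I gripped the bar and turned it counter-clockwise about 25° until it lined up with the ribs. When I opened the gripper it dropped. In the wrist picture the flange and bar sat close to where an 8 mm drop would put them (about 6 pixels off at the flange in the enlarged crop).
- **Run-in:** I regripped and turned it clockwise while lowering at about 2.5 mm per rad. At the hard stop the moment rose to 0.79 N m and the jaws slipped slightly around the bar.
- **Last check:** From the final wrist picture, the bar is about 70.5° clockwise of the ribs (home is 69°, within my reading error). The pictures show the flange low on the collar.
- **Forces and the other flask:** The forces I read between moves stayed under about 4 N. I never went near the closed flask, which is about 200 mm away.

My first estimates of the bar angle disagreed: the top and wrist views gave -7° to -9°, the scene view -15°. I set the jaws slightly counter-clockwise of the wrist reading, so closing them should not have turned the plug clockwise.

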